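Put the balance's calibration weights back in their caddy

ROBOT

A 6-joint arm with a two-finger parallel gripper is mounted at the origin on the work surface. World frame = base frame: x ahead of the robot, y to its left, z up, the work surface at z = 0. Lengths are in mm, angles in degrees, forces in N, time in s.
With the tool pointing down it reaches from about 200 to 875 mm from the base axis. Payload 3.4 kg.
Tool frame: the origin (TCP) lies midway between the tips of the shut fingers; the grasp point (between the pads) lies 19 mm behind it (env.grip_point_offset is the distance from the TCP to the grasp point, in mm); z points along the fingers, y is the line along which they close (so a half turn about z gives the same grasp; the last joint's range is limited). The gripper opens to 94 mm and grips with 3 to 60 N. Pads are 16 mm wide; open, the fingers measure 119 mm over their backs; the gripper's body (75 mm by 177 mm) begins 78 mm behind the grasp point.
Start: joints at [-75, 15.808, 86.224, -0, 77.962, -6.933], TCP at [214.776, -533.42, 205.493] pointing down, gripper open.
Joint ranges: [-165.64, 165.64], [-43.16, 119.46], [12.63, 154.43], [-67.54, 247.53], [6.08, 155.33], [-154.97, 154.97]. Speed limits (degrees/s): [147.25, 147.25, 180, 180, 180, 180].

INTERFACE

Orientations are given as a 3x3 rotation matrix whose columns are the frame's x, y, z axes.
In Python, from plant import env gives the robot as it stands.
- The arm moves only by the shell command python3 -m inch 'ROWS' [FORCE]. ROWS is JSON, a list of rows, each a list of 3 entries, a list of its own where there are three numbers: the shift along the tool's x, y, z in mm, then the turn, a rotation vector about the tool's x, y, z in rad, then the finger opening in mm, from 0 to 94. A call has 1 to 5 rows; each row is the pose to reach, as a shift and turn from the pose commanded when the call began, along the tool's axes at that moment; what a row does not reach only later rows make up. A row lasts 1/12 s, in which the tool goes at most 41.7 mm and 7.16 degrees, less where a joint would pass 70% of its speed; a pose out of reach is approached as far as the arm can. A call with a gripper value outside its range is refused whole. The fingers move at their own pace and stop on an object; FORCE is the grip in N (left out, the last holds). Time passes only in rows, so rows that repeat a pose let the fingers close. It gives the time, the measured TCP pose, the force, the opening and the grip force at its end, in the units of the state.
- env.read_state(): the state, without advancing time (a new reading comes with each control period).
- env.get_image(name): name is "scene" or "top" or "wrist"; returns a dict with "img" (480x640x3 uint8, blue, green, red), "fov_y" (degrees; the focal length in pixels is half the picture's height over the tangent of half this angle, whatever the lens; pixels are square), "cx", "cy" (the principal point, pixels), "rvec" (rotation vector, rad) and "tvec" (3), from world to camera coordinates, as OpenCV has them; the wrist camera has in their place "hand_eye" (4x4, takes a point from camera to tool coordinates, whose origin is the TCP and whose axes are the flange's). Camera axes: x right, y down, z forward; pixel columns grow to the right and rows downward; lengths in mm; the calibration is good to about 2 mm. A picture is of the moment at which its call begins: read the wrist's pose just before it. There is no depth.
- env.sign_off(): hands the job in; it is judged then, once.
The state is a dict: "time": time; "joints": joint angles; "dq": joint speeds; "effort": joint torques, N m; "ee_pos": TCP position; "ee_rot": TCP orientation; "contact_force": force on the tool from outside, world axes, zero at the start; "torque": the same for the moment, N m; "grip_width": finger opening in mm; "gripper_force": force on a finger pad.
Only numpy, scipy, OpenCV 4.12 (cv2) and the standard library are available. Lean on these libraries where they do the work, as an engineer would, in place of code of your own. Each camera call takes 0.05 s, during which the arm holds its last target. There are 200 camera calls.

TASK

Put the four knob-topped calibration weights from the mat back into the caddy, each standing upright in the seat of its size: the largest weight in the largest seat, the smallest in the smallest, and the two middle ones one in each middle-sized seat. Set them down gently, never dropping one, and leave the plain cylinder and the weight with the wire loop standing where they are.

Things in the scene. Friction and masses are not known exactly. Their poses are not given: they have to be found in the camera images.
- weight_500: Polished stainless-steel calibration weight, the largest: plain cylindrical body 38 mm in diameter and 50 mm high, then a narrow neck and a round knob 26 mm in diameter; 66 mm tall in all, 500 g. Origin: centre of its underside; z is its axis, up. It stands upright, loose, on the rubber mat.
- weight_200a: Polished stainless-steel calibration weight, middle size, one of two identical: plain cylindrical body 28 mm in diameter and 37 mm high, then a narrow neck and a round knob 19 mm in diameter; 50 mm tall in all, 200 g. Origin: centre of its underside; z is its axis, up. It stands upright, loose, on the rubber mat.
- weight_200b: Polished stainless-steel calibration weight, middle size, one of two identical: plain cylindrical body 28 mm in diameter and 37 mm high, then a narrow neck and a round knob 19 mm in diameter; 50 mm tall in all, 200 g. Origin: centre of its underside; z is its axis, up. It stands upright, loose, on the rubber mat.
- weight_100: Polished stainless-steel calibration weight, the smallest: plain cylindrical body 22 mm in diameter and 29 mm high, then a narrow neck and a round knob 15 mm in diameter; 40 mm tall in all, 100 g. Origin: centre of its underside; z is its axis, up. It stands upright, loose, on the rubber mat.
- seat_large: Black plastic round seat (shallow cup) the largest of four, fixed in the wooden caddy: well 64 mm in diameter, outside 72 mm, rim 10 mm high, well floor 4 mm above the underside. Origin: centre of its underside; z up. The four seats form a two-by-two square, 88 mm between neighbours' centres, in random arrangement.
- seat_medium_a: Black plastic round seat (shallow cup) of middle size, one of two identical, fixed in the wooden caddy: well 52 mm in diameter, outside 60 mm, rim 10 mm high, well floor 4 mm above the underside. Origin: centre of its underside; z up. The caddy is an open square box 200 mm wide, fixed to the bench.
- seat_medium_b: Black plastic round seat (shallow cup) of middle size, one of two identical, fixed in the wooden caddy: well 52 mm in diameter, outside 60 mm, rim 10 mm high, well floor 4 mm above the underside. Origin: centre of its underside; z up. The caddy's floor is 4 mm thick; its wall is 4 mm thick, its top 14 mm above the bench.
- seat_small: Black plastic round seat (shallow cup) the smallest of four, fixed in the wooden caddy: well 42 mm in diameter, outside 50 mm, rim 10 mm high, well floor 4 mm above the underside. Origin: centre of its underside; z up. The seats' x and y axes are parallel to the caddy's walls.
- plain_cylinder: Look-alike, not part of the weight set: plain steel cylinder 28 mm in diameter, 50 mm tall, flat top without neck or knob, 240 g, standing loose on the mat (a fixed 4 mm thick dark rubber sheet, 270 by 230 mm; the pieces on it stand at least 70 mm apart, centre to centre). Origin: centre of its underside; z up.
- hanging_weight: Look-alike, not part of the weight set: steel cylinder 34 mm in diameter and 36 mm high with an upright wire loop (22 mm wide, 4 mm wire) on top instead of a knob, 58 mm tall in all, 250 g, standing loose on the mat. Origin: centre of its underside; z up.
Mind the look-alikes: they are no part of the job. Leave any green or purple look-alike of the weight_100 alone.

How it is judged (in metres and radians):
At the end, for the whole second after the job is handed in: Each weight stands in a seat of its size (within 16 mm of its axis, foot within 3 mm of the well floor), the two middle ones in different seats; all upright within 0.1 rad, released, at rest; both look-alikes upright, at rest, within 20 mm of their start (horizontal distance between weight_500 and seat_large below 0.016 m and z of weight_500 in the frame of seat_large between 0.001 and 0.007 m and horizontal distance between weight_100 and seat_small below 0.016 m and z of weight_100 in the frame of seat_small between 0.001 and 0.007 m and ((horizontal distance between weight_200a and seat_medium_a below 0.016 m and z of weight_200a in the frame of seat_medium_a between 0.001 and 0.007 m and horizontal distance between weight_200b and seat_medium_b below 0.016 m and z of weight_200b in the frame of seat_medium_b between 0.001 and 0.007 m) or (horizontal distance between weight_200a and seat_medium_b below 0.016 m and z of weight_200a in the frame of seat_medium_b between 0.001 and 0.007 m and horizontal distance between weight_200b and seat_medium_a below 0.016 m and z of weight_200b in the frame of seat_medium_a between 0.001 and 0.007 m)) and angle between each of weight_500, weight_200a, weight_200b, weight_100, plain_cylinder, hanging_weight's own z axis and vertical below 0.1 rad and linear speed of each of weight_500, weight_200a, weight_200b, weight_100, plain_cylinder, hanging_weight below 0.02 m/s and distance of each of plain_cylinder, hanging_weight from where it was at the start of the episode below 0.02 m); the robot touches nothing.
It fails at once if a calibration weight is dropped (falls free faster than 0.5 m/s, about 13 mm of fall) ((linear speed of weight_500 above 0.5 m/s and contact force between weight_500 and anything else below 0.01 N) or (linear speed of weight_200a above 0.5 m/s and contact force between weight_200a and anything else below 0.01 N) or (linear speed of weight_200b above 0.5 m/s and contact force between weight_200b and anything else below 0.01 N) or (linear speed of weight_100 above 0.5 m/s and contact force between weight_100 and anything else below 0.01 N)).
It fails at once if a look-alike is moved by more than 20 mm (distance of any of plain_cylinder, hanging_weight from where it was at the start of the episode above 0.02 m).
It also fails if it takes over 106 s, if anything falls off the work surface, if the arm or the gripper's body presses on something with over 40 N, if the wrist force passes 120 N, or if a joint passes its speed limit or range.

## Working session

There is one attempt and no reset: what is moved stays moved. The work goes in short steps, Python scripts to look and compute and a shell command to move; the robot and the scene stay as the last step left them, time stands still between calls to the robot, and variables do not carry over. Pictures are saved under pics/ and viewed, at most 14 in all, crops included, and the job is handed in when it is done.

```bash
ls; mkdir -p pics
python3 - <<'E'
from plant import env
import cv2,numpy as np
np.set_printoptions(precision=2,suppress=True)
for n in ["top","scene"]:
    d=env.get_image(n); cv2.imwrite(f"pics/{n}0.png",d["img"])
    print(n,{k:v for k,v in d.items() if k!="img"})
s=env.read_state(); print(s)
print(env.grip_point_offset)
E
```

```text
pics
top {'fov_y': 49.10385221835343, 'cx': 313.68290791444764, 'cy': 233.59954326289306, 'rvec': array([ 2.14, -2.16,  0.14]), 'tvec': array([  0.44, 471.22, 882.43])}
scene {'fov_y': 57.94458124225254, 'cx': 319.4381773421401, 'cy': 230.62848536384925, 'rvec': array([ 1.42,  2.02, -0.97]), 'tvec': array([ 136.57, -246.76, 1071.95])}
{'time': 0.1, 'joints': array([-75.  ,  15.84,  86.29,  -0.  ,  77.96,  -6.93]), 'dq': array([ 0.03, -0.04, -0.2 , -0.04,  0.03, -0.03]), 'effort': array([  0.  , -40.55, -23.78,   0.07,   0.03,  -0.  ]), 'ee_pos': array([ 214.65, -532.9 ,  204.73]), 'ee_rot': array([[ 0.93,  0.37, -0.  ],
       [ 0.37, -0.93,  0.  ],
       [ 0.  , -0.  , -1.  ]]), 'contact_force': array([-0.16, -0.95, -0.33]), 'torque': array([0.08, 0.  , 0.01]), 'gripper_force': 0.0, 'grip_width': 94.00095187821408}
18.8
```

View pics/top0.png

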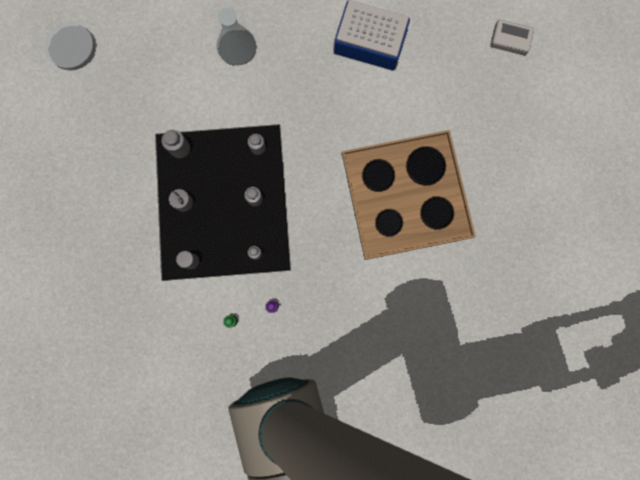

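View pics/scene0.png

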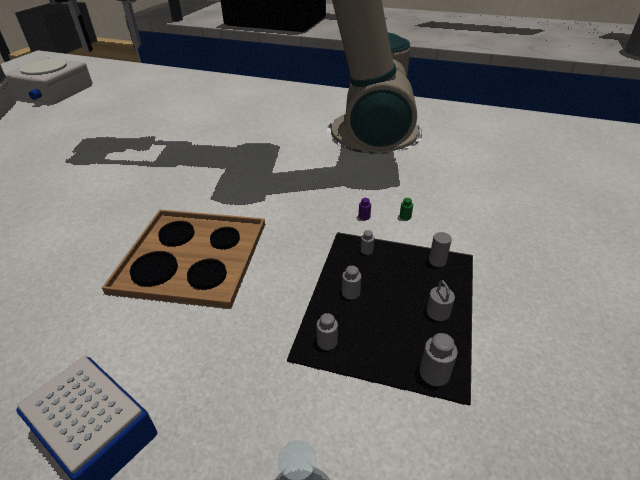

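The top view shows the 500 at (173,140), the 200s at (256,143) and (253,195), the 100 at (254,252), the hook weight at (180,199) and the plain cylinder at (187,260). The seats are large (426,166), medium (379,175) and (437,212), and small (389,222). The scene view agrees.

```bash
cat > h.py <<'E'
from plant import env
import cv2,numpy as np
np.set_printoptions(precision=1,suppress=True)
def cam(d,s=None):
    f=240/np.tan(np.radians(d["fov_y"]/2))
    K=np.array([[f,0,d["cx"]],[0,f,d["cy"]],[0,0,1.]])
    if "rvec" in d:
        R=cv2.Rodrigues(np.array(d["rvec"],float))[0]; return K,R.T,-R.T@np.array(d["tvec"],float).ravel()
    H=np.array(d["hand_eye"]); return K,s["ee_rot"]@H[:3,:3],s["ee_rot"]@H[:3,3]+s["ee_pos"]
def ray(c,uv,z):
    K,R,o=c; v=R@np.linalg.inv(K)@np.array([uv[0],uv[1],1.]); return (o+v*(z-o[2])/v[2])[:2]
def proj(c,p):
    K,R,o=c; q=K@R.T@(np.array(p)-o); return q[:2]/q[2]
def blobs(m,lo,hi):
    n,l,st,ce=cv2.connectedComponentsWithStats(m.astype(np.uint8))
    return [(ce[i],st[i]) for i in range(1,n) if lo<st[i][4]<hi]
E
python3 - <<'E'
from h import *
d={n:env.get_image(n) for n in("top","scene")}; T=cam(d["top"]);S=cam(d["scene"])
print("cams",T[2],S[2])
g=d["top"]["img"].max(2)
m=g<45; m[:, :300]=0
m[:100]=0;m[270:]=0
for c,s in blobs(m,200,4000): print("seat",c,s,ray(T,c,14))
m=(g>60);r=np.zeros_like(m);r[130:275,163:284]=1
for c,s in blobs(m&r,40,1200): print("blob",c,s)
kn={"500":((173,137),70,66),"a":((256,141),54,50),"b":((252.5,192),54,50),"100":((254,250),44,40)}
for k,(uv,z,_) in kn.items():
    p=ray(T,uv,z);print(k,p,"scene px",proj(S,[*p,z]),"base top",proj(T,[*p,4]))
c=cv2.resize(d["top"]["img"][125:285,155:315],None,fx=3.75,fy=3.75,interpolation=cv2.INTER_CUBIC)
cv2.imwrite("pics/c.png",cv2.convertScaleAbs(c,alpha=1.3))
E
```

```text
cams [354.6  -4.  935.4] [972.3 212.  488.2]
seat [425.6 165.5] [ 407  147   38   38 1133] [ 594.9 -206.2]
seat [378.1 175.1] [363 160  31  31 771] [ 578.  -120.5]
seat [436.8 212.5] [421 197  32  32 799] [ 509. -223.]
seat [388.6 222.3] [376 210  26  26 541] [ 492.2 -137. ]
blob [174.3 138.5] [163 130  46  21 422]
blob [282.1 147.1] [280 130   4  48 113]
blob [255.4 141.4] [248 134  16  16 211]
blob [252.2 194.6] [244 186  17  18 224]
blob [178.3 198.4] [169 189  20  20 319]
blob [253.9 252.1] [248 246  13  13 140]
blob [184.2 259. ] [176 251  18  17 240]
blob [264.3 273. ] [232 270  52   5 130]
500 [634.1 233.9] scene px [440.1 339.3] base top [182.6 148.2]
a [630.7  94.4] scene px [327.7 315. ] base top [259.  149.3]
b [540.8 100. ] scene px [351.9 269.4] base top [255.7 197.7]
100 [442.2  98. ] scene px [368. 233.] base top [256.6 252.2]
```

View pics/c.png

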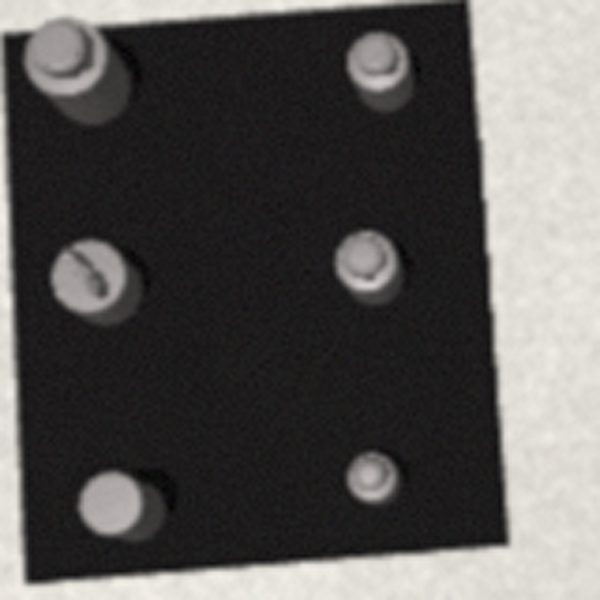

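```bash
cat >> h.py <<'E'
def shift(x,y,z):
    s=env.read_state(); return s["ee_rot"].T@(np.array([x,y,z])-s["ee_pos"])
SEAT={"500":(594.9,-206.2),"a":(578,-120.5),"b":(509,-223),"100":(492.2,-137)}
E
python3 - <<'E'
from h import *
d={n:env.get_image(n) for n in("top","scene")}; T=cam(d["top"]);S=cam(d["scene"])
W={"500":((172.5,139.9),54),"a":((255.4,141.2),41),"b":((252.4,194.3),41),"100":((254.1,252),33),"hang":((178.4,198.4),40),"plain":((184.2,259),54)}
for k,(uv,z) in W.items():
    p=ray(T,uv,z);print(k,p,"scene",proj(S,[*p,z]),proj(S,[*p,4]),shift(*p,180))
s=env.read_state();print(s["ee_rot"]@[0,1,0],np.array(env.get_image("wrist")["hand_eye"]))
E
```

```text
500 [634.1 239.1] scene [442.3 348.8] [435.7 372.7] [ 677.5 -559.7   25.5]
a [634.4  96.9] scene [328.5 324.2] [328.5 341.8] [ 624.7 -427.7   25.4]
b [539.5 101.7] scene [352.9 275.6] [352. 293.] [ 538.4 -467.6   25.5]
100 [439.8  99.1] scene [368.6 237.4] [367.6 250.7] [ 445.  -502.4   25.5]
hang [533.7 230.1] scene [443.7 295.1] [439.5 312.2] [ 581.  -588.9   25.5]
plain [427.1 214.2] scene [443.9 237.7] [438.6 261.3] [ 476.2 -614.    25.6]
[ 0.4 -0.9 -0. ] [[   0.    -1.    -0.2   69.3]
 [   1.    -0.     0.    -0.2]
 [  -0.    -0.2    1.  -178.7]
 [   0.     0.     0.     1. ]]
```

```bash
R='[[31,-25.6,0],[0,0,0],60]'
python3 -m inch '[[[31,-25.6,0],[0,0,0],60],[[62,-51.2,0],[0,0,0],60],[[93,-76.8,0],[0,0,0],60],[[124,-102.4,0],[0,0,0],60],[[155,-128,0],[0,0,0],60]]' 20
python3 -m inch '[[[31,-25.6,0],[0,0,0],60],[[62,-51.2,0],[0,0,0],60],[[93,-76.8,0],[0,0,0],60],[[124,-102.4,0],[0,0,0],60],[[155,-128,0],[0,0,0],60]]'
python3 -m inch '[[[31,-25.6,0],[0,0,0],60],[[62,-51.2,0],[0,0,0],60],[[93,-76.8,0],[0,0,0],60],[[124,-102.4,0],[0,0,0],60],[[155,-128,0],[0,0,0],60]]'
python3 -m inch '[[[31,-25.6,0],[0,0,0],60],[[62,-51.2,0],[0,0,0],60],[[93,-76.8,0],[0,0,0],60],[[124,-102.4,0],[0,0,0],60],[[155,-128,0],[0,0,0],60]]'
python3 -m inch '[[[29,-24,0],[0,0,0],60],[[57,-48,0],[0,0,0],60],[[57,-48,0],[0,0,0],60],[[57,-48,0],[0,0,0],60]]'
python3 - <<'E'
from h import *
print(shift(634.1,239.1,130),env.read_state()["ee_rot"])
s=env.read_state();d=env.get_image("wrist");cv2.imwrite("pics/w1.png",d["img"]);C=cam(d,s)
print(proj(C,[634.1,239.1,54]),proj(C,[634.1,239.1,4]),proj(C,[634.1,239.1,70]),C[2])
E
```

```text
time: 0.77
ee_pos: [311.2, -355.2, 205.5]
ee_rot: [[0.928, 0.373, 0.0], [0.373, -0.928, -0.0], [0.0, 0.0, -1.0]]
contact_force: [0.4, 0.5, -0.5]
grip_width: 63.8
gripper_force: 0.0
time: 1.18
ee_pos: [407.3, -178.4, 205.8]
ee_rot: [[0.928, 0.373, 0.001], [0.373, -0.928, -0.001], [0.001, 0.001, -1.0]]
contact_force: [1.2, -0.2, 0.7]
grip_width: 59.9
gripper_force: 0.0
time: 1.6
ee_pos: [503.3, -1.5, 205.7]
ee_rot: [[0.928, 0.374, 0.001], [0.374, -0.928, -0.0], [0.0, 0.001, -1.0]]
contact_force: [-0.2, -0.6, 0.4]
grip_width: 60.1
gripper_force: 0.0
time: 2.02
ee_pos: [599.2, 175.2, 205.4]
ee_rot: [[0.927, 0.374, 0.0], [0.374, -0.927, -0.0], [0.0, 0.0, -1.0]]
contact_force: [0.2, -0.9, -0.4]
grip_width: 59.9
gripper_force: 0.0
time: 2.35
ee_pos: [633.8, 240.5, 204.3]
ee_rot: [[0.927, 0.376, -0.001], [0.376, -0.927, -0.001], [-0.002, 0.0, -1.0]]
contact_force: [-0.9, -0.6, 0.1]
grip_width: 59.9
gripper_force: 0.0
[-0.1  1.4 74.3] [[ 0.9  0.4 -0. ]
 [ 0.4 -0.9 -0. ]
 [-0.   0.  -1. ]]
[317.6 229.9] [317.4 220.5] [317.7 233.5] [698.1 266.9 382.9]
```

View pics/w1.png

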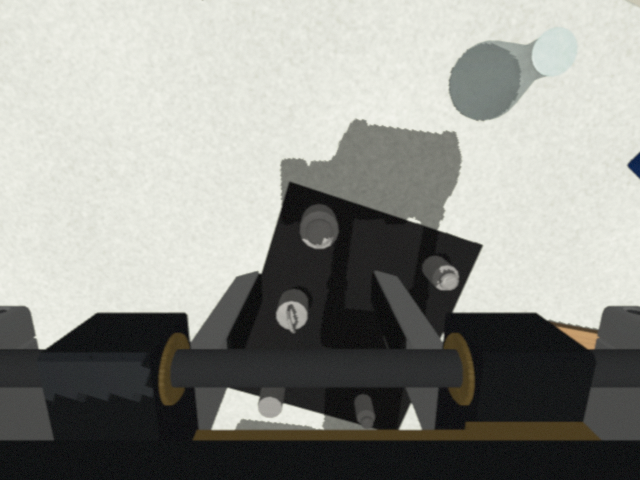

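The wrist view shows the 500's knob and body at about (318,232), as predicted (318,231), so the position estimate holds. Next I descend, grip and lift.

```bash
python3 -m inch '[[[0,1,37],[0,0,0],60],[[0,1.4,74],[0,0,0],60],[[0,1.4,111],[0,0,0],60],[[0,1.4,145],[0,0,0],60],[[0,1.4,170],[0,0,0],60]]'
python3 -m inch '[[[0,0,10],[0,0,0],60],[[0,0,15],[0,0,0],60],[[0,0,15],[0,0,0],50],[[0,0,15],[0,0,0],40],[[0,0,15],[0,0,0],34]]' 25
python3 -m inch '[[[0,0,0],[0,0,0],30],[[0,0,0],[0,0,0],30],[[0,0,0],[0,0,0],30],[[0,0,0],[0,0,0],30]]'
python3 -m inch '[[[0,0,-5],[0,0,0],30],[[0,0,-15],[0,0,0],30],[[0,0,-40],[0,0,0],30],[[0,0,-75],[0,0,0],30],[[0,0,-100],[0,0,0],30]]' 
python3 -c "
from h import *
print(shift(594.9,-206.2,120))"
```

```text
time: 2.82
ee_pos: [631.8, 235.0, 33.1]
ee_rot: [[0.928, 0.372, -0.004], [0.372, -0.928, -0.002], [-0.004, 0.0, -1.0]]
contact_force: [0.3, -0.1, -0.1]
grip_width: 60.3
gripper_force: 0.0
time: 3.23
ee_pos: [635.7, 237.7, 22.8]
ee_rot: [[0.928, 0.373, 0.004], [0.373, -0.928, 0.001], [0.004, 0.001, -1.0]]
contact_force: [-0.2, -1.1, -0.2]
grip_width: 43.1
gripper_force: 0.0
time: 3.57
ee_pos: [635.5, 238.2, 22.6]
ee_rot: [[0.928, 0.374, 0.004], [0.374, -0.928, 0.001], [0.004, 0.0, -1.0]]
contact_force: [-0.6, 0.5, 6.7]
grip_width: 37.4
gripper_force: 25.0
time: 3.98
ee_pos: [633.9, 237.5, 122.0]
ee_rot: [[0.928, 0.374, -0.0], [0.374, -0.928, -0.0], [-0.001, 0.0, -1.0]]
contact_force: [0.6, 0.5, -4.7]
grip_width: 37.7
gripper_force: 25.0
[-201.9  397.     2.2]
```

```bash
python3 -m inch '[[[-10,20,0],[0,0,0],30],[[-25,50,0],[0,0,0],30],[[-42,83,0],[0,0,0],30],[[-59,116,0],[0,0,0],30],[[-76,149,0],[0,0,0],30]]'
python3 -m inch '[[[-17,33,0],[0,0,0],30],[[-34,66,0],[0,0,0],30],[[-51,99,0],[0,0,0],30],[[-68,132,0],[0,0,0],30],[[-85,165,0],[0,0,0],30]]'
python3 -m inch '[[[-17,33,0],[0,0,0],30],[[-31,62,0],[0,0,0],30],[[-38,78,0],[0,0,0],30],[[-41,83,0],[0,0,0],30],[[-41,83,0],[0,0,0],30]]'
python3 - <<'E'
from h import *
print(shift(594.9,-206.2,120))
s=env.read_state();d=env.get_image("wrist");cv2.imwrite("pics/w2.png",d["img"]);C=cam(d,s)
for k in SEAT:print(k,proj(C,[*SEAT[k],14]))
E
```

```text
time: 4.4
ee_pos: [618.1, 69.7, 120.2]
ee_rot: [[0.927, 0.375, -0.002], [0.375, -0.927, -0.0], [-0.002, -0.0, -1.0]]
contact_force: [0.1, -0.9, -4.9]
grip_width: 37.6
gripper_force: 25.0
time: 4.82
ee_pos: [600.9, -115.3, 120.3]
ee_rot: [[0.928, 0.374, -0.001], [0.374, -0.928, 0.0], [-0.001, -0.001, -1.0]]
contact_force: [0.8, 0.5, -5.0]
grip_width: 37.1
gripper_force: 25.0
time: 5.23
ee_pos: [594.3, -207.4, 120.0]
ee_rot: [[0.929, 0.371, -0.001], [0.371, -0.929, 0.0], [-0.001, -0.001, -1.0]]
contact_force: [0.5, 0.1, -4.5]
grip_width: 37.4
gripper_force: 25.0
[ 1.  -0.9  0. ]
500 [315.3 239.4]
a [212.2 220.5]
b [297.3 331.8]
100 [200.7 315.2]
```

View pics/w2.png

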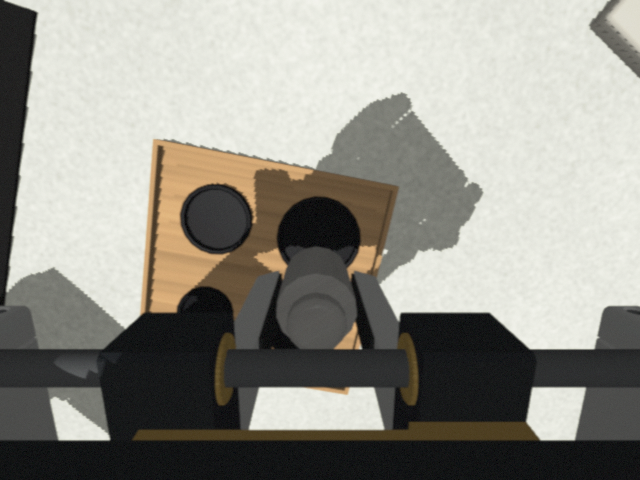

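The large seat sits at (318,236), within 3 px of the prediction, so I lower the weight.

```bash
python3 -m inch '[[[2,0,20],[0,0,0],30],[[2,0,50],[0,0,0],30],[[2,0,72],[0,0,0],30],[[2,0,82],[0,0,0],30],[[2,0,87],[0,0,0],30]]'
python3 -m inch '[[[0,0,1.5],[0,0,0],30],[[0,0,3],[0,0,0],30],[[0,0,3],[0,0,0],30],[[0,0,3],[0,0,0],30]]'
```

```text
time: 5.7
ee_pos: [595.6, -202.8, 31.5]
ee_rot: [[0.927, 0.375, -0.004], [0.375, -0.927, 0.002], [-0.003, -0.004, -1.0]]
contact_force: [0.1, 0.2, -4.9]
grip_width: 37.7
gripper_force: 25.0
time: 6.03
ee_pos: [597.9, -205.6, 31.8]
ee_rot: [[0.928, 0.374, 0.002], [0.374, -0.928, -0.001], [0.002, 0.002, -1.0]]
contact_force: [-0.8, -0.0, -5.7]
grip_width: 37.4
gripper_force: 25.0
```

```bash
python3 -m inch '[[[0,0,1.5],[0,0,0],30],[[0,0,3],[0,0,0],30],[[0,0,3],[0,0,0],30]]'
python3 -m inch '[[[0,0,1],[0,0,0],30],[[0,0,1],[0,0,0],30],[[0,0,1],[0,0,0],30]]'
```

```text
time: 6.28
ee_pos: [596.8, -205.4, 27.6]
ee_rot: [[0.928, 0.373, 0.0], [0.373, -0.928, -0.0], [0.0, 0.0, -1.0]]
contact_force: [-0.1, 0.0, -4.8]
grip_width: 37.4
gripper_force: 25.0
time: 6.53
ee_pos: [597.0, -205.5, 26.7]
ee_rot: [[0.928, 0.373, 0.0], [0.373, -0.928, -0.0], [0.0, 0.0, -1.0]]
contact_force: [-0.3, -0.3, -3.7]
grip_width: 37.7
gripper_force: 25.0
```

```bash
python3 -m inch '[[[0,0,0.7],[0,0,0],30],[[0,0,0.7],[0,0,0],30],[[0,0,0.7],[0,0,0],30]]'
python3 -m inch '[[[0,0,0],[0,0,0],42],[[0,0,0],[0,0,0],46],[[0,0,0],[0,0,0],52],[[0,0,0],[0,0,0],56],[[0,0,0],[0,0,0],56]]'
python3 -m inch '[[[0,0,-15],[0,0,0],56],[[0,0,-45],[0,0,0],56],[[0,0,-85],[0,0,0],56],[[0,0,-120],[0,0,0],56],[[0,0,-120],[0,0,0],56]]'
python3 - <<'E'
from h import *
d=env.get_image("top");cv2.imwrite("pics/t3.png",cv2.resize(d["img"][120:290,150:490],None,fx=2.3,fy=2.3))
print(shift(634.4,96.9,100))
E
```

```text
time: 6.78
ee_pos: [597.0, -205.5, 26.7]
ee_rot: [[0.928, 0.374, 0.001], [0.374, -0.928, -0.001], [0.0, 0.001, -1.0]]
contact_force: [-2.1, 0.6, 3.3]
grip_width: 37.3
gripper_force: 25.0
time: 7.2
ee_pos: [597.1, -205.4, 25.6]
ee_rot: [[0.928, 0.374, 0.0], [0.374, -0.928, -0.0], [0.0, 0.0, -1.0]]
contact_force: [-0.4, -0.2, 0.5]
grip_width: 55.4
gripper_force: 0.0
time: 7.62
ee_pos: [601.5, -207.4, 153.7]
ee_rot: [[0.928, 0.373, 0.013], [0.374, -0.928, -0.006], [0.01, 0.011, -1.0]]
contact_force: [1.3, -0.2, 1.1]
grip_width: 55.9
gripper_force: 0.0
[ 145.1 -269.    49.4]
```

View pics/t3.png

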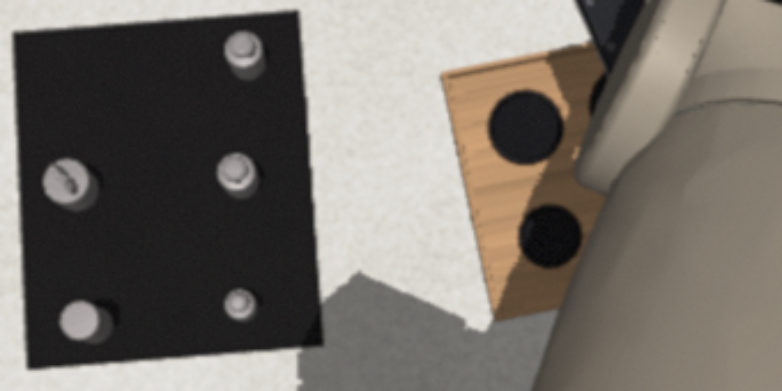

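The 500 is released in the large seat (hidden behind the arm here), and the rest are untouched. Weight a is next.

```bash
python3 -m inch '[[[12,-22,0],[0,0,0],56],[[30,-54,0],[0,0,0],56],[[48,-87,0],[0,0,0],56],[[67,-121,0],[0,0,0],56],[[85,-154,0],[0,0,0],56]]'
python3 -m inch '[[[19,-33,0],[0,0,0],56],[[38,-68,0],[0,0,0],56],[[54,-98,0],[0,0,0],56],[[63,-113,0],[0,0,0],56],[[63,-113,0],[0,0,0],56]]'
python3 -m inch '[[[0,0,0],[0,0,0],56],[[0,0,0],[0,0,0],56]]'
python3 - <<'E'
from h import *
print(shift(634.4,96.9,18))
s=env.read_state();d=env.get_image("wrist");C=cam(d,s)
p=proj(C,[634.4,96.9,41]);print(p)
x,y=p.astype(int);c=d["img"][max(0,y-90):y+90,x-120:x+120].copy();cv2.circle(c,(120,min(y,90)),3,(0,0,255),1)
cv2.imwrite("pics/w4.png",cv2.resize(c,None,fx=2.5,fy=2.5))
E
```

```text
time: 8.08
ee_pos: [617.2, -29.0, 144.0]
ee_rot: [[0.928, 0.373, -0.003], [0.373, -0.928, 0.001], [-0.002, -0.002, -1.0]]
contact_force: [-0.5, -0.3, -0.0]
grip_width: 56.2
gripper_force: 0.0
time: 8.5
ee_pos: [633.7, 101.9, 143.8]
ee_rot: [[0.926, 0.378, -0.002], [0.378, -0.926, 0.002], [-0.002, -0.003, -1.0]]
contact_force: [0.8, 0.3, 0.5]
grip_width: 55.9
gripper_force: 0.0
time: 8.67
ee_pos: [633.8, 96.6, 144.6]
ee_rot: [[0.928, 0.373, -0.002], [0.373, -0.928, -0.001], [-0.002, 0.0, -1.0]]
contact_force: [0.2, -0.6, 0.8]
grip_width: 56.1
gripper_force: 0.0
[  1.   -0.  126.6]
[316.1 240.3]
```

View pics/w4.png

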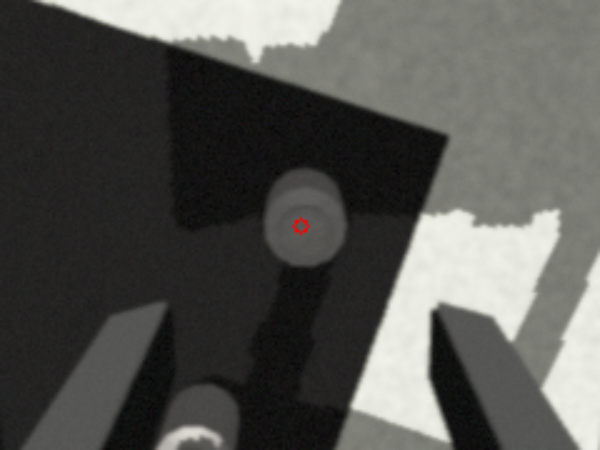

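The weight is centred within about 1 px of the mark.

```bash
python3 -m inch '[[[1,0,30],[0,0,0],56],[[1,0,65],[0,0,0],56],[[1,0,95],[0,0,0],56],[[1,0,115],[0,0,0],56],[[1,0,122],[0,0,0],56]]'
python3 -m inch '[[[0,0,3],[0,0,0],56],[[0,0,4],[0,0,0],46],[[0,0,4],[0,0,0],36],[[0,0,4],[0,0,0],26],[[0,0,4],[0,0,0],22]]' 20
python3 -m inch '[[[0,0,0],[0,0,0],20],[[0,0,0],[0,0,0],20],[[0,0,0],[0,0,0],20],[[0,0,0],[0,0,0],20]]'
python3 -m inch '[[[0,0,-5],[0,0,0],20],[[0,0,-20],[0,0,0],20],[[0,0,-50],[0,0,0],20],[[0,0,-82],[0,0,0],20],[[0,0,-100],[0,0,0],20]]' 
python3 -c "
from h import *
print(shift(578.9,-120.2,110))"
```

```text
time: 9.13
ee_pos: [632.4, 95.9, 19.9]
ee_rot: [[0.928, 0.371, -0.007], [0.371, -0.928, -0.001], [-0.007, -0.002, -1.0]]
contact_force: [-0.9, -0.4, 0.4]
grip_width: 55.8
gripper_force: 0.0
time: 9.55
ee_pos: [636.5, 97.9, 21.3]
ee_rot: [[0.928, 0.373, 0.003], [0.373, -0.928, 0.0], [0.003, 0.001, -1.0]]
contact_force: [0.9, 0.1, 0.2]
grip_width: 32.8
gripper_force: 0.0
time: 9.88
ee_pos: [636.4, 97.8, 21.1]
ee_rot: [[0.928, 0.374, 0.003], [0.374, -0.928, -0.001], [0.002, 0.001, -1.0]]
contact_force: [0.2, -1.6, 5.3]
grip_width: 27.2
gripper_force: 20.0
time: 10.3
ee_pos: [636.1, 98.5, 122.4]
ee_rot: [[0.928, 0.374, 0.002], [0.374, -0.928, 0.001], [0.003, 0.0, -1.0]]
contact_force: [1.1, 0.3, -1.4]
grip_width: 27.4
gripper_force: 20.0
[-134.8  181.4   12.1]
```

```bash
python3 -m inch '[[[-12,16,0],[0,0,0],20],[[-34,45,0],[0,0,0],20],[[-58,77,0],[0,0,0],20],[[-82,109,0],[0,0,0],20],[[-106,141,0],[0,0,0],20]]'
python3 -m inch '[[[-17,23,0],[0,0,0],20],[[-25,35,0],[0,0,0],20],[[-29,40,0],[0,0,0],20],[[-29,40,0],[0,0,0],20],[[-29,40,0],[0,0,0],20]]'
python3 - <<'E'
from h import *
print(shift(578.9,-120.2,25.1))
s=env.read_state();d=env.get_image("wrist");cv2.imwrite("pics/w5.png",d["img"]);C=cam(d,s)
for k in SEAT:print(k,proj(C,[*SEAT[k],14]))
E
```

```text
time: 10.72
ee_pos: [588.3, -73.1, 119.3]
ee_rot: [[0.927, 0.375, -0.001], [0.375, -0.927, 0.001], [-0.001, -0.001, -1.0]]
contact_force: [1.6, -0.3, -2.0]
grip_width: 27.3
gripper_force: 20.0
time: 11.13
ee_pos: [577.9, -119.1, 119.5]
ee_rot: [[0.928, 0.374, -0.0], [0.374, -0.928, 0.001], [0.0, -0.001, -1.0]]
contact_force: [0.3, -0.1, -1.5]
grip_width: 27.3
gripper_force: 20.0
[ 0.5  1.5 94.4]
500 [418.3 259.9]
a [317.9 241.4]
b [393.5 350. ]
100 [299.3 333.5]
```

View pics/w5.png

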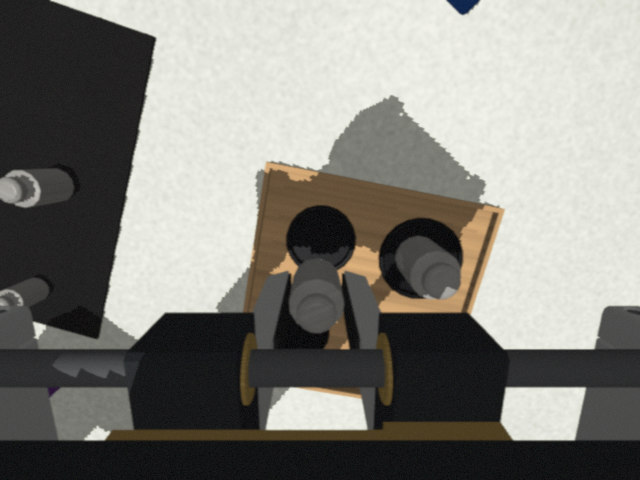

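The medium seat is at (321,239), near the prediction, and the 500 is standing in its well at (420,258). I lower weight a.

```bash
python3 -m inch '[[[2,2,20],[0,0,0],20],[[2,2,50],[0,0,0],20],[[2,2,72],[0,0,0],20],[[2,2,83],[0,0,0],20],[[2,2,88],[0,0,0],20]]'
python3 -m inch '[[[0,0,1],[0,0,0],20],[[0,0,2],[0,0,0],20],[[0,0,2],[0,0,0],20],[[0,0,2],[0,0,0],20]]'
python3 -m inch '[[[0,0,0.8],[0,0,0],20],[[0,0,1.5],[0,0,0],20],[[0,0,1.5],[0,0,0],20],[[0,0,1.5],[0,0,0],20]]'
```

```text
time: 11.6
ee_pos: [579.3, -119.5, 29.8]
ee_rot: [[0.927, 0.375, -0.004], [0.375, -0.927, 0.002], [-0.003, -0.003, -1.0]]
contact_force: [-0.3, -0.2, -1.9]
grip_width: 27.2
gripper_force: 20.0
time: 11.93
ee_pos: [581.4, -121.7, 31.1]
ee_rot: [[0.928, 0.374, 0.002], [0.374, -0.928, -0.001], [0.002, 0.002, -1.0]]
contact_force: [0.2, -0.7, -1.6]
grip_width: 27.5
gripper_force: 20.0
time: 12.27
ee_pos: [580.4, -121.6, 28.5]
ee_rot: [[0.928, 0.373, 0.0], [0.373, -0.928, -0.0], [0.0, 0.0, -1.0]]
contact_force: [-0.1, -0.1, -2.3]
grip_width: 27.4
gripper_force: 20.0
```

Needs about 3.4 mm more.

```bash
python3 -m inch '[[[0,0,1],[0,0,0],20],[[0,0,2],[0,0,0],20],[[0,0,2.5],[0,0,0],20],[[0,0,2.5],[0,0,0],20],[[0,0,2.5],[0,0,0],20]]'
python3 -m inch '[[[0,0,0.7],[0,0,0],20],[[0,0,0.7],[0,0,0],20],[[0,0,0.7],[0,0,0],20],[[0,0,0.7],[0,0,0],20]]'
```

```text
time: 12.68
ee_pos: [580.3, -121.5, 25.6]
ee_rot: [[0.928, 0.373, -0.0], [0.373, -0.928, -0.0], [-0.0, -0.0, -1.0]]
contact_force: [1.3, 0.3, -2.0]
grip_width: 27.4
gripper_force: 20.0
time: 13.02
ee_pos: [580.5, -121.5, 25.1]
ee_rot: [[0.928, 0.374, 0.0], [0.374, -0.928, -0.0], [0.0, 0.0, -1.0]]
contact_force: [0.4, -0.6, -0.5]
grip_width: 27.2
gripper_force: 20.0
```

```bash
python3 -m inch '[[[0,0,0],[0,0,0],32],[[0,0,0],[0,0,0],36],[[0,0,0],[0,0,0],44],[[0,0,0],[0,0,0],50],[[0,0,0],[0,0,0],50]]'
python3 -m inch '[[[0,0,-15],[0,0,0],50],[[0,0,-45],[0,0,0],50],[[0,0,-85],[0,0,0],50],[[0,0,-110],[0,0,0],50],[[0,0,-115],[0,0,0],50]]'
python3 -m inch '[[[4,-20,0],[0,0,0],50],[[11,-54,0],[0,0,0],50],[[19,-93,0],[0,0,0],50],[[27,-132,0],[0,0,0],50],[[34,-168,0],[0,0,0],50]]'
python3 -m inch '[[[6,-29,0],[0,0,0],50],[[10,-47,0],[0,0,0],50],[[11.5,-54,0],[0,0,0],50],[[11.5,-54,0],[0,0,0],50],[[11.5,-54,0],[0,0,0],50]]'
python3 -m inch '[[[0,0,0],[0,0,0],50],[[0,0,0],[0,0,0],50]]'
python3 - <<'E'
from h import *
print(shift(539.5,101.7,20))
s=env.read_state();d=env.get_image("wrist");C=cam(d,s)
p=proj(C,[539.5,101.7,41]);print(p)
x,y=p.astype(int);c=d["img"][max(0,y-90):y+90,x-120:x+120].copy();cv2.circle(c,(120,min(y,90)),3,(0,0,255),1)
cv2.imwrite("pics/w6.png",cv2.resize(c,None,fx=2.5,fy=2.5))
E
```

```text
time: 13.43
ee_pos: [580.5, -121.5, 25.2]
ee_rot: [[0.928, 0.374, 0.0], [0.374, -0.928, -0.0], [0.0, 0.0, -1.0]]
contact_force: [0.7, -0.1, -1.3]
grip_width: 49.5
gripper_force: 0.0
time: 13.85
ee_pos: [583.6, -122.5, 145.4]
ee_rot: [[0.928, 0.374, 0.009], [0.374, -0.928, -0.003], [0.008, 0.007, -1.0]]
contact_force: [1.1, -0.4, 0.6]
grip_width: 49.9
gripper_force: 0.0
time: 14.27
ee_pos: [547.8, 48.8, 139.0]
ee_rot: [[0.928, 0.373, -0.002], [0.373, -0.928, 0.0], [-0.001, -0.001, -1.0]]
contact_force: [0.0, 0.6, 0.4]
grip_width: 49.9
gripper_force: 0.0
time: 14.68
ee_pos: [539.6, 100.9, 139.5]
ee_rot: [[0.927, 0.374, -0.001], [0.374, -0.927, -0.001], [-0.001, 0.001, -1.0]]
contact_force: [0.5, -0.2, 0.7]
grip_width: 50.1
gripper_force: 0.0
time: 14.85
ee_pos: [540.0, 100.1, 139.8]
ee_rot: [[0.928, 0.372, -0.0], [0.372, -0.928, -0.001], [-0.0, 0.001, -1.0]]
contact_force: [-0.0, -0.7, -0.1]
grip_width: 50.4
gripper_force: 0.0
[  0.2  -1.7 119.8]
[314.1 242.5]
```

View pics/w6.png

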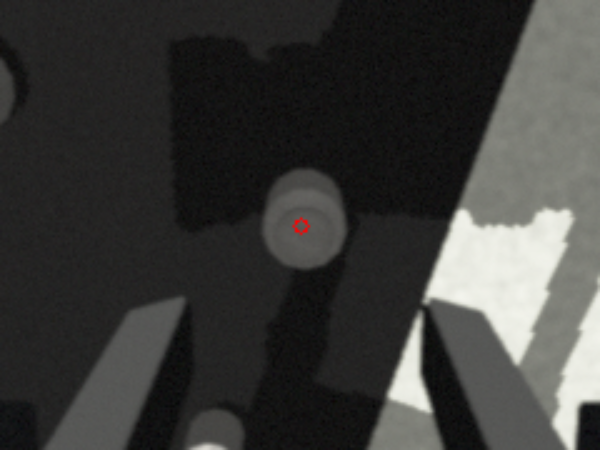

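Weight b is centred on the mark, within about 1 px.

```bash
python3 -m inch '[[[0,-1,30],[0,0,0],50],[[0,-1,65],[0,0,0],50],[[0,-1,93],[0,0,0],50],[[0,-1,111],[0,0,0],50],[[0,-1,117],[0,0,0],50]]'
python3 -m inch '[[[0,0,2],[0,0,0],50],[[0,0,3],[0,0,0],44],[[0,0,3],[0,0,0],36],[[0,0,3],[0,0,0],26],[[0,0,3],[0,0,0],22]]' 20
python3 -m inch '[[[0,0,0],[0,0,0],20],[[0,0,0],[0,0,0],20],[[0,0,0],[0,0,0],20],[[0,0,0],[0,0,0],20]]'
python3 -m inch '[[[0,0,-5],[0,0,0],20],[[0,0,-20],[0,0,0],20],[[0,0,-50],[0,0,0],20],[[0,0,-82],[0,0,0],20],[[0,0,-100],[0,0,0],20]]' 
python3 -m inch '[[[0,0,0],[0,0,0],20]]' 
python3 -c "
from h import *
print(shift(510,-223,110))"
```

```text
time: 15.32
ee_pos: [537.0, 101.2, 20.0]
ee_rot: [[0.928, 0.372, -0.006], [0.372, -0.928, -0.001], [-0.006, -0.002, -1.0]]
contact_force: [-0.1, -0.1, 1.3]
grip_width: 49.9
gripper_force: 0.0
time: 15.73
ee_pos: [540.5, 102.3, 21.4]
ee_rot: [[0.928, 0.374, 0.003], [0.374, -0.928, -0.0], [0.003, 0.001, -1.0]]
contact_force: [1.0, 0.5, 1.0]
grip_width: 28.2
gripper_force: 13.0
time: 16.07
ee_pos: [540.5, 102.3, 21.3]
ee_rot: [[0.928, 0.374, 0.003], [0.374, -0.928, -0.0], [0.003, 0.001, -1.0]]
contact_force: [0.8, -0.2, 5.4]
grip_width: 27.4
gripper_force: 20.0
time: 16.48
ee_pos: [539.9, 102.8, 122.7]
ee_rot: [[0.928, 0.374, 0.002], [0.374, -0.928, 0.001], [0.002, 0.0, -1.0]]
contact_force: [0.7, -0.2, -2.2]
grip_width: 27.3
gripper_force: 20.0
time: 16.57
ee_pos: [541.9, 102.9, 124.0]
ee_rot: [[0.928, 0.374, 0.008], [0.374, -0.928, 0.001], [0.008, 0.002, -1.0]]
contact_force: [0.8, -0.5, -2.1]
grip_width: 27.5
gripper_force: 20.0
[-151.4  290.4   13.5]
```

```bash
python3 -m inch '[[[-10,20,0],[0,0,0],20],[[-26,51,0],[0,0,0],20],[[-43,84,0],[0,0,0],20],[[-60,117,0],[0,0,0],20],[[-77,150,0],[0,0,0],20]]'
python3 -m inch '[[[-17,33,0],[0,0,0],20],[[-34,66,0],[0,0,0],20],[[-51,99,0],[0,0,0],20],[[-63,123,0],[0,0,0],20],[[-72,140,0],[0,0,0],20]]'
python3 -m inch '[[[0,0,0],[0,0,0],20],[[0,0,0],[0,0,0],20],[[0,0,0],[0,0,0],20]]'
python3 - <<'E'
from h import *
print(shift(510,-223,25.3))
s=env.read_state();d=env.get_image("wrist");cv2.imwrite("pics/w7.png",d["img"]);C=cam(d,s)
for k in SEAT:print(k,proj(C,[*SEAT[k],14]))
E
```

```text
time: 16.98
ee_pos: [522.0, -66.2, 118.2]
ee_rot: [[0.927, 0.374, -0.003], [0.374, -0.927, 0.001], [-0.003, -0.002, -1.0]]
contact_force: [1.3, -0.1, -2.1]
grip_width: 27.5
gripper_force: 20.0
time: 17.4
ee_pos: [507.8, -224.4, 118.0]
ee_rot: [[0.928, 0.372, -0.003], [0.372, -0.928, 0.001], [-0.002, -0.002, -1.0]]
contact_force: [-0.1, 0.0, -2.7]
grip_width: 27.3
gripper_force: 20.0
time: 17.65
ee_pos: [508.4, -220.8, 118.7]
ee_rot: [[0.928, 0.373, -0.002], [0.373, -0.928, 0.003], [-0.001, -0.003, -1.0]]
contact_force: [-0.4, -0.4, -2.1]
grip_width: 27.1
gripper_force: 20.0
[ 0.8  2.9 93.4]
500 [340.7 134.3]
a [229.6 112.2]
b [319.3 241.2]
100 [215.7 221.8]
```

View pics/w7.png

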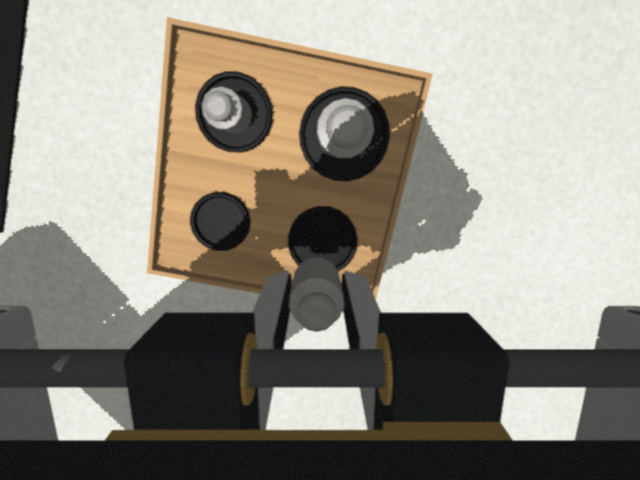

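The medium seat is at (322,238). Weight a, at (233,110), and the 500, at (345,130), both stand in their wells. I lower weight b.

```bash
python3 -m inch '[[[1.5,3,20],[0,0,0],20],[[1.5,3,50],[0,0,0],20],[[1.5,3,72],[0,0,0],20],[[1.5,3,83],[0,0,0],20],[[1.5,3,88],[0,0,0],20]]'
python3 -m inch '[[[0,0,1],[0,0,0],20],[[0,0,2],[0,0,0],20],[[0,0,2],[0,0,0],20],[[0,0,2],[0,0,0],20],[[0,0,2],[0,0,0],20]]'
```

```text
time: 18.12
ee_pos: [510.4, -221.9, 29.8]
ee_rot: [[0.927, 0.375, -0.004], [0.375, -0.927, 0.003], [-0.003, -0.004, -1.0]]
contact_force: [-0.2, 1.0, -1.3]
grip_width: 27.4
gripper_force: 20.0
time: 18.53
ee_pos: [512.6, -224.7, 31.0]
ee_rot: [[0.928, 0.374, 0.002], [0.374, -0.928, -0.001], [0.001, 0.002, -1.0]]
contact_force: [0.5, -0.2, -1.6]
grip_width: 27.1
gripper_force: 20.0
```

```bash
python3 -m inch '[[[-0.5,0,1],[0,0,0],20],[[-1,0,2],[0,0,0],20],[[-1,0,3],[0,0,0],20],[[-1,0,3],[0,0,0],20],[[-1,0,3],[0,0,0],20]]'
python3 -m inch '[[[0,0,0.5],[0,0,0],20],[[0,0,1],[0,0,0],20],[[0,0,1],[0,0,0],20],[[0,0,1],[0,0,0],20],[[0,0,1],[0,0,0],20]]'
```

```text
time: 18.95
ee_pos: [510.9, -224.9, 27.0]
ee_rot: [[0.928, 0.373, -0.0], [0.373, -0.928, 0.0], [-0.0, -0.0, -1.0]]
contact_force: [-0.2, -0.1, -2.7]
grip_width: 27.1
gripper_force: 20.0
time: 19.37
ee_pos: [511.0, -224.8, 26.0]
ee_rot: [[0.928, 0.374, -0.0], [0.374, -0.928, -0.0], [-0.0, 0.0, -1.0]]
contact_force: [-0.3, 0.4, -1.2]
grip_width: 27.1
gripper_force: 20.0
```

```bash
python3 -m inch '[[[0,0,0.8],[0,0,0],20],[[0,0,0.8],[0,0,0],20],[[0,0,0.8],[0,0,0],20]]'
python3 -m inch '[[[0,0,0],[0,0,0],32],[[0,0,0],[0,0,0],36],[[0,0,0],[0,0,0],44],[[0,0,0],[0,0,0],50],[[0,0,0],[0,0,0],50]]'
python3 -m inch '[[[0,0,-15],[0,0,0],46],[[0,0,-45],[0,0,0],46],[[0,0,-85],[0,0,0],46],[[0,0,-110],[0,0,0],46],[[0,0,-115],[0,0,0],46]]'
python3 -m inch '[[[3,-20,0],[0,0,0],46],[[9,-55,0],[0,0,0],46],[[15.5,-93,0],[0,0,0],46],[[22,-131,0],[0,0,0],46],[[28.5,-169,0],[0,0,0],46]]'
python3 -m inch '[[[6.5,-38,0],[0,0,0],46],[[13,-76,0],[0,0,0],46],[[19.5,-114,0],[0,0,0],46],[[25,-145,0],[0,0,0],46],[[26.5,-158,0],[0,0,0],46]]'
python3 -m inch '[[[0,0,0],[0,0,0],46],[[0,0,0],[0,0,0],46],[[0,0,0],[0,0,0],46]]'
python3 - <<'E'
from h import *
print(shift(439.8,99.1,14))
s=env.read_state();d=env.get_image("wrist");C=cam(d,s)
p=proj(C,[439.8,99.1,33]);print(p)
x,y=p.astype(int);c=d["img"][max(0,y-90):y+90,x-120:x+120].copy();cv2.circle(c,(120,min(y,90)),3,(0,0,255),1)
cv2.imwrite("pics/w8.png",cv2.resize(c,None,fx=2.5,fy=2.5))
E
```

```text
time: 19.62
ee_pos: [511.1, -225.0, 25.4]
ee_rot: [[0.928, 0.374, 0.0], [0.374, -0.928, -0.0], [0.0, 0.0, -1.0]]
contact_force: [0.1, -0.6, -0.9]
grip_width: 27.5
gripper_force: 20.0
time: 20.03
ee_pos: [511.1, -224.9, 25.4]
ee_rot: [[0.928, 0.374, 0.0], [0.374, -0.928, -0.0], [0.0, 0.0, -1.0]]
contact_force: [0.1, -0.2, 0.0]
grip_width: 49.5
gripper_force: 0.0
time: 20.45
ee_pos: [513.9, -226.5, 145.4]
ee_rot: [[0.928, 0.374, 0.008], [0.374, -0.928, -0.005], [0.006, 0.008, -1.0]]
contact_force: [-0.1, 0.2, -0.3]
grip_width: 46.0
gripper_force: 0.0
time: 20.87
ee_pos: [472.9, -55.9, 139.3]
ee_rot: [[0.928, 0.372, -0.001], [0.372, -0.928, 0.001], [-0.001, -0.001, -1.0]]
contact_force: [0.7, -0.4, 0.2]
grip_width: 46.0
gripper_force: 0.0
time: 21.28
ee_pos: [437.7, 102.3, 139.4]
ee_rot: [[0.927, 0.376, -0.002], [0.376, -0.927, 0.001], [-0.001, -0.002, -1.0]]
contact_force: [-0.5, -0.3, 0.3]
grip_width: 45.9
gripper_force: 0.0
time: 21.53
ee_pos: [439.8, 98.3, 139.8]
ee_rot: [[0.928, 0.373, -0.001], [0.373, -0.928, -0.001], [-0.001, 0.001, -1.0]]
contact_force: [0.3, 0.8, 0.7]
grip_width: 45.9
gripper_force: 0.0
[  0.4  -0.8 125.8]
[315.2 240.1]
```

View pics/w8.png

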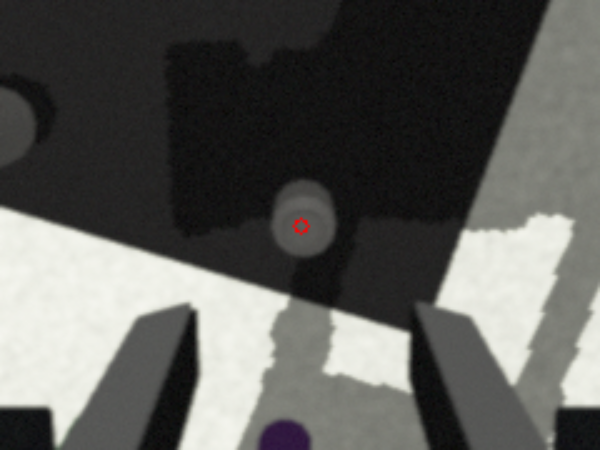

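```bash
python3 -m inch '[[[0,0,30],[0,0,0],46],[[0,0,65],[0,0,0],46],[[0,0,95],[0,0,0],46],[[0,0,112],[0,0,0],46],[[0,0,120],[0,0,0],46]]'
python3 -m inch '[[[0,0,2],[0,0,0],46],[[0,0,4],[0,0,0],40],[[0,0,5],[0,0,0],30],[[0,0,5],[0,0,0],20],[[0,0,5],[0,0,0],16]]' 15
python3 -m inch '[[[0,0,0],[0,0,0],14],[[0,0,0],[0,0,0],14],[[0,0,0],[0,0,0],14],[[0,0,0],[0,0,0],14]]'
python3 -m inch '[[[0,0,-5],[0,0,0],14],[[0,0,-20],[0,0,0],14],[[0,0,-50],[0,0,0],14],[[0,0,-85],[0,0,0],14],[[0,0,-105],[0,0,0],14]]' 
python3 -m inch '[[[0,0,0],[0,0,0],14],[[0,0,0],[0,0,0],14]]' 
python3 -c "
from h import *
print(shift(493.2,-137,110))"
```

```text
time: 22.0
ee_pos: [438.1, 97.6, 17.7]
ee_rot: [[0.928, 0.371, -0.005], [0.371, -0.928, -0.001], [-0.005, -0.001, -1.0]]
contact_force: [-0.2, -0.1, -0.1]
grip_width: 45.9
gripper_force: 0.0
time: 22.42
ee_pos: [440.8, 99.0, 16.2]
ee_rot: [[0.928, 0.373, 0.002], [0.373, -0.928, 0.0], [0.002, 0.001, -1.0]]
contact_force: [0.1, -0.3, 0.4]
grip_width: 23.6
gripper_force: 0.0
time: 22.75
ee_pos: [440.8, 99.0, 16.1]
ee_rot: [[0.927, 0.374, 0.002], [0.374, -0.927, -0.0], [0.002, 0.001, -1.0]]
contact_force: [-1.2, -0.2, 7.3]
grip_width: 21.5
gripper_force: 15.0
time: 23.17
ee_pos: [440.6, 99.3, 123.0]
ee_rot: [[0.928, 0.374, 0.003], [0.374, -0.928, 0.0], [0.003, 0.001, -1.0]]
contact_force: [0.0, 0.0, -2.0]
grip_width: 21.4
gripper_force: 15.0
time: 23.33
ee_pos: [440.1, 99.2, 120.9]
ee_rot: [[0.928, 0.374, 0.002], [0.374, -0.928, 0.0], [0.002, 0.001, -1.0]]
contact_force: [0.5, -0.1, -1.0]
grip_width: 21.4
gripper_force: 15.0
[-39.  238.9  11. ]
```

```bash
python3 -m inch '[[[-4,22,0],[0,0,0],14],[[-10,58,0],[0,0,0],14],[[-16,97,0],[0,0,0],14],[[-22,136,0],[0,0,0],14],[[-28,174,0],[0,0,0],14]]'
python3 -m inch '[[[-6,35,0],[0,0,0],14],[[-9,56,0],[0,0,0],14],[[-11,65,0],[0,0,0],14],[[-11,65,0],[0,0,0],14],[[-11,65,0],[0,0,0],14]]'
python3 -m inch '[[[0,0,0],[0,0,0],14],[[0,0,0],[0,0,0],14]]'
python3 - <<'E'
from h import *
print(shift(493.2,-137,20.1))
s=env.read_state();d=env.get_image("wrist");cv2.imwrite("pics/w9.png",d["img"]);C=cam(d,s)
for k in SEAT:print(k,proj(C,[*SEAT[k],14]))
E
```

```text
time: 23.75
ee_pos: [477.3, -73.9, 118.1]
ee_rot: [[0.927, 0.374, -0.004], [0.374, -0.927, 0.001], [-0.003, -0.003, -1.0]]
contact_force: [0.3, 0.3, -0.6]
grip_width: 21.1
gripper_force: 15.0
time: 24.17
ee_pos: [491.5, -136.1, 118.8]
ee_rot: [[0.928, 0.373, -0.003], [0.373, -0.928, 0.002], [-0.002, -0.004, -1.0]]
contact_force: [-0.1, -0.6, -0.5]
grip_width: 21.6
gripper_force: 15.0
time: 24.33
ee_pos: [492.2, -135.5, 119.9]
ee_rot: [[0.927, 0.375, -0.001], [0.375, -0.927, 0.001], [-0.001, -0.001, -1.0]]
contact_force: [-0.5, -1.2, -1.3]
grip_width: 21.5
gripper_force: 15.0
[ 0.4  1.9 99.8]
500 [447.1 156.9]
a [339.7 135.3]
b [418.5 260.2]
100 [318.1 241.3]
```

View pics/w9.png

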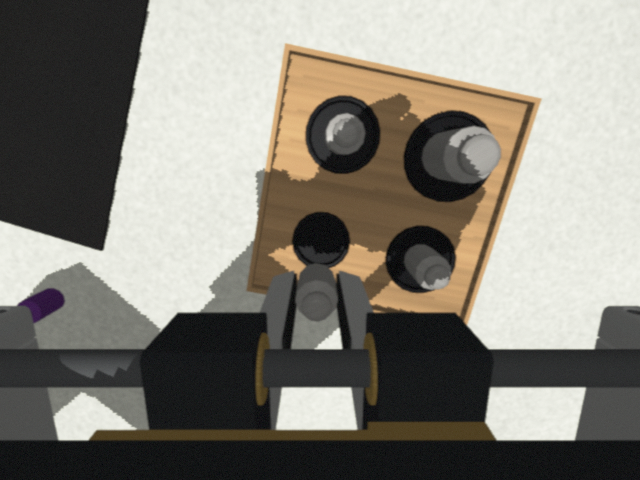

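The small seat is at (321,239), just ahead of the held weight as expected. The other three stand in their wells. I lower the 100.

```bash
python3 -m inch '[[[1.5,2,20],[0,0,0],14],[[1.5,2,50],[0,0,0],14],[[1.5,2,74],[0,0,0],14],[[1.5,2,87],[0,0,0],14],[[1.5,2,93],[0,0,0],14]]'
python3 -m inch '[[[0,0,1],[0,0,0],14],[[0,0,2],[0,0,0],14],[[0,0,2],[0,0,0],14],[[0,0,2],[0,0,0],14],[[0,0,2],[0,0,0],14]]'
```

```text
time: 24.8
ee_pos: [493.4, -136.8, 25.4]
ee_rot: [[0.927, 0.375, -0.004], [0.375, -0.927, 0.002], [-0.003, -0.003, -1.0]]
contact_force: [-0.6, -0.1, -1.3]
grip_width: 21.0
gripper_force: 15.0
time: 25.22
ee_pos: [495.8, -138.8, 26.3]
ee_rot: [[0.928, 0.374, 0.002], [0.374, -0.928, -0.001], [0.002, 0.002, -1.0]]
contact_force: [0.7, 0.1, -1.2]
grip_width: 21.1
gripper_force: 15.0
```

```bash
python3 -m inch '[[[-1,-1,1],[0,0,0],14],[[-1,-1,2],[0,0,0],14],[[-1,-1,3.5],[0,0,0],14],[[-1,-1,4],[0,0,0],14],[[-1,-1,4],[0,0,0],14]]'
python3 -m inch '[[[0,0,0.5],[0,0,0],14],[[0,0,1],[0,0,0],14],[[0,0,1],[0,0,0],14],[[0,0,1],[0,0,0],14],[[0,0,1],[0,0,0],14]]'
```

```text
time: 25.63
ee_pos: [493.6, -138.0, 21.1]
ee_rot: [[0.928, 0.373, -0.0], [0.373, -0.928, 0.0], [-0.0, -0.0, -1.0]]
contact_force: [-0.7, -0.4, -0.5]
grip_width: 21.3
gripper_force: 15.0
time: 26.05
ee_pos: [493.8, -138.0, 20.2]
ee_rot: [[0.928, 0.374, -0.0], [0.374, -0.928, -0.0], [-0.0, 0.0, -1.0]]
contact_force: [-0.6, -0.2, -1.3]
grip_width: 21.5
gripper_force: 15.0
```

```bash
python3 -m inch '[[[0,0,0.6],[0,0,0],14],[[0,0,0.6],[0,0,0],14],[[0,0,0.6],[0,0,0],14]]'
python3 -m inch '[[[0,0,0],[0,0,0],26],[[0,0,0],[0,0,0],32],[[0,0,0],[0,0,0],40],[[0,0,0],[0,0,0],44],[[0,0,0],[0,0,0],44]]'
python3 -m inch '[[[0,0,-15],[0,0,0],44],[[0,0,-45],[0,0,0],44],[[0,0,-85],[0,0,0],44],[[0,0,-120],[0,0,0],44],[[0,0,-140],[0,0,0],44]]'
python3 -m inch '[[[-15,30,0],[0,0,0],44],[[-30,60,0],[0,0,0],44],[[-45,95,0],[0,0,0],44],[[-60,130,0],[0,0,0],44],[[-75,165,0],[0,0,0],44]]'
python3 -m inch '[[[-20,35,0],[0,0,0],44],[[-40,70,0],[0,0,0],44],[[-55,95,0],[0,0,0],44],[[-55,95,0],[0,0,0],44],[[-55,95,0],[0,0,0],44]]'
python3 - <<'E'
from h import *
d=env.get_image("top");cv2.imwrite("pics/t10.png",cv2.resize(d["img"][120:290,150:490],None,fx=2.3,fy=2.3))
d=env.get_image("scene");cv2.imwrite("pics/s10.png",cv2.resize(d["img"][180:420,90:490],None,fx=2,fy=2))
E
```

```text
time: 26.3
ee_pos: [493.8, -138.0, 20.1]
ee_rot: [[0.928, 0.374, 0.0], [0.374, -0.928, -0.0], [0.0, 0.0, -1.0]]
contact_force: [-1.5, -0.3, 4.6]
grip_width: 21.7
gripper_force: 15.0
time: 26.72
ee_pos: [493.8, -138.0, 19.5]
ee_rot: [[0.928, 0.373, -0.0], [0.373, -0.928, -0.0], [-0.0, -0.0, -1.0]]
contact_force: [0.9, -0.4, -0.5]
grip_width: 43.5
gripper_force: 0.0
time: 27.13
ee_pos: [495.5, -138.7, 163.5]
ee_rot: [[0.928, 0.373, 0.005], [0.374, -0.928, -0.002], [0.004, 0.004, -1.0]]
contact_force: [0.6, -0.8, 0.5]
grip_width: 43.5
gripper_force: 0.0
time: 27.55
ee_pos: [485.6, -320.6, 159.8]
ee_rot: [[0.927, 0.374, 0.0], [0.374, -0.927, -0.0], [0.0, 0.0, -1.0]]
contact_force: [1.0, -0.3, 0.2]
grip_width: 44.2
gripper_force: 0.0
time: 27.97
ee_pos: [469.6, -429.1, 158.8]
ee_rot: [[0.929, 0.371, -0.001], [0.371, -0.929, 0.001], [-0.0, -0.001, -1.0]]
contact_force: [0.5, 0.3, 0.2]
grip_width: 43.9
gripper_force: 0.0
```

View pics/t10.png

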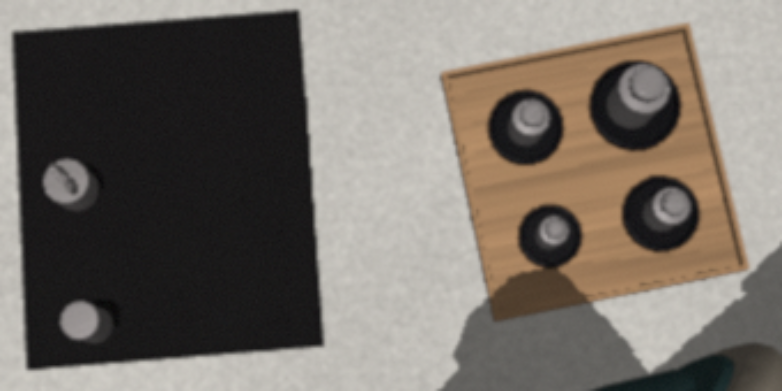

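View pics/s10.png

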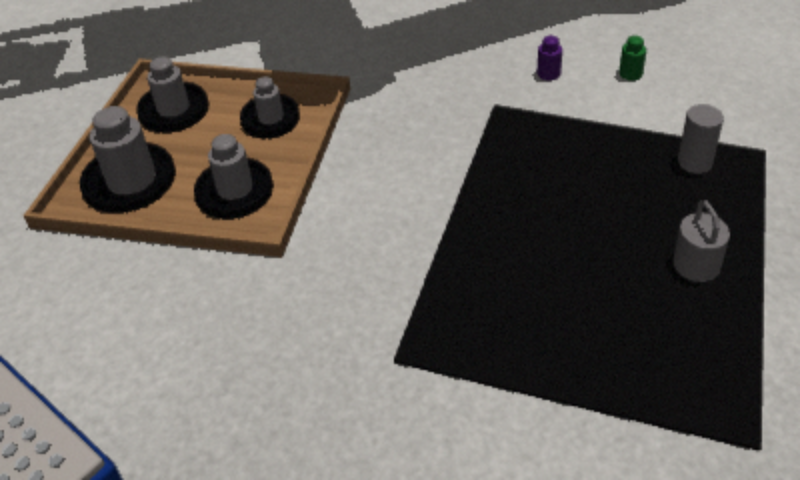

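Both views show all four weights upright and centred in their wells, and the look-alikes are unmoved. I'm handing in.

```bash
python3 -m inch '[[[0,0,0],[0,0,0],44],[[0,0,0],[0,0,0],44],[[0,0,0],[0,0,0],44]]' >/dev/null
python3 -c "
from plant import env
print(env.sign_off())"
```

```text
the job is handed in; nothing more can be done
None
```

All four weights stand upright in the seats of their sizes, the look-alikes are where they started, and the job is handed in at about 28 s; sign-off returned no verdict, so this rests on the final camera views.

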